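# Seat a pinned dental arch in its model base and lock it

## Robot

A 6-joint arm with a two-finger parallel gripper is mounted at the origin on the work surface. World frame = base frame: x ahead of the robot, y to its left, z up, the work surface at z = 0. Lengths are in m, angles in rad, forces in N, time in s.
With the tool pointing down it reaches from about 0.35 to 0.85 m from the base axis. Payload 8.1 kg.
Tool frame: the origin (TCP) lies at the centre of the arm's flange, where the gripper is bolted on; the fingertips stand 186 mm ahead of it and the grasp point (between the pads) lies pinch_z ahead of it (pinch_z is the distance from the TCP to the grasp point, in m); x points along the fingers, y is the direction in which the jaws open and shut, and the axes are right-handed (so a half turn about x gives the same grasp; the last joint's range is limited). The gripper opens to 93 mm and grips with 3 to 60 N. Pads are 15 mm wide; open, the fingers measure 128 mm over their backs; the gripper's body (75 mm by 188 mm) begins 65 mm behind the grasp point.
Start: joints at [-1.246, 0.13, 1.488, -0, 1.523, -0.085], TCP at [0.239, -0.55, 0.405] pointing down, gripper open.
Joint ranges: [-2.96, 2.96], [-0.89, 2.26], [0.02, 2.5], [-1.34, 4.48], [0, 2.73], [-2.66, 2.66]. Speed limits (rad/s): [2.39, 2.39, 2.79, 3.14, 3.14, 3.14].

## Interface

Orientations are given as a rotation vector (axis times angle).
In Python, from bench import observe, camera, finish_job, pinch_z gives the robot as it stands. The module is installed in compiled form; this text tells all that it offers.
- The arm moves only by the tool carry_out, never from a script. Its argument "deltas" is a list of rows, each an object with "translation": the shift along the tool's x, y, z in cm, a list of three; "roll": the turn about the tool's x in rad. In form: [{"translation": [dx, dy, dz], "roll": roll}, ...]. A call has 1 to 12 rows; each row is the pose to reach, as a shift and turn from the pose commanded when the call began, along the tool's axes at that moment; what a row does not reach only later rows make up. A row lasts 1/10 s, in which the tool goes at most 50 mm and 8.59 degrees, less where a joint would pass 70% of its speed; a pose out of reach is approached as far as the arm can. A call with a gripper value outside its range is refused whole. "jaw" is the closure, from -1 (fully open) to 1 (shut), set as the call begins (left out, the last holds). The fingers move at their own pace and stop on an object; "newtons" is the grip in N (left out, the last holds). Time passes only in rows, so rows that repeat a pose let the fingers close. It gives the time, the measured TCP pose, the force and the opening at its end, in the units of the state.
- observe(): the state, without advancing time (a new reading comes with each control period).
- camera(name): name is "side" or "top" or "wrist"; returns a dict with "color" (420x560x3 uint8, red, green, blue), "fx", "fy", "cx", "cy" (pixels), "k1" (the pictures are not rectified: a ray, as slopes to the right and down, at radius r is drawn at 1 + k1 r^2 times it, then the intrinsics apply), "R" (3x3) and "t" (3): a world point X has camera coordinates R X + t; the wrist camera has in their place "tool_from_camera" (4x4, takes a point from camera to tool coordinates, whose origin is the TCP and whose axes are the tool frame's). Camera axes: x right, y down, z forward; pixel columns grow to the right and rows downward; lengths in m; the calibration is good to about 2 mm. A picture is of the moment at which its call begins: read the wrist's pose just before it. There is no depth.
- finish_job(): hands the job in, once; it reports no verdict.
The state is a dict: "clock": time; "qpos": joint angles; "joint_velocities": joint speeds; "joint_efforts": joint torques, N m; "tool_pos": TCP position; "orientation": TCP orientation; "ft_force": force on the tool from outside, world axes, zero at the start; "torque": the same for the moment, N m; "finger_gap": finger opening in m.
Only numpy, scipy, OpenCV 4.12 (cv2) and the standard library are available. Lean on these libraries where they do the work, as an engineer would, in place of code of your own. Each camera call takes 0.05 s, during which the arm holds its last target. There are 200 camera calls.

## Task

Draw back the sliding keeper of the model base, then set the plaster arch that stands on pins into the base, every pin in its own hole and the plaster flat down on the block. Then push the keeper fully home over the arch's heels and let go; leave everything else on the bench where it is.

Things in the scene. Friction and masses are not known exactly. Their poses are not given: they have to be found in the camera images.
- arch_mid (a point): The pinned plaster arch: a loose tan horseshoe, about 60 g, 50 mm long (x), 56 mm wide (y), standing on six brass pins. This point is midway between its legs, 7.5 mm above the flat plaster underside, 21.5 mm above the pin tips; z up. Plaster body 15 mm high, teeth 8 mm more. Curved front at -x, open heels at +x. Outer sides flat and parallel at y = +-28 mm for x = -12 to 17 mm: grip there from above
- arch_heel (a point): Arch, midway between its two heel steps (at x = 21 mm from arch_mid, 0.5 mm above it; same axes): the last 8 mm of each leg is a lower step whose top is 8 mm above the plaster underside
- arch_pins (a point): Arch, centre of the plane of the pin tips, 21.5 mm below arch_mid (same axes). Six pins, 4 mm thick with tapered tips, 14 mm long below the plaster, at (x, y) mm = (10, +-21), (-6, +-21), (-18, +-8)
- jig_seat (a point): The model base: fixed aluminium block 66 (x) x 74 (y) x 20 mm high, a narrow track running from it to +x. The point is the centre of its flat top; z up. Six chamfered round holes, 6 mm wide, 16.5 mm deep, at (x, y) mm = (10, +-21), (-6, +-21), (-18, +-8), matching the arch's pins: seated, the arch has the same axes, plaster flat on the top, arch_mid 7.5 mm straight above this point
- keeper_grip (a point): The keeper: dark steel slide on the base's track; its plate reaches over the arch's heel steps. The point is in its upright grip fin, 28 mm long (x), 12 mm thick (y), 34.5 to 63.5 mm above the bench (point at 50 mm); axes as the base's; at x = 48 mm from jig_seat when home. The plate is 56 mm wide, its top 35 mm above the bench, its front edge 29.5 mm ahead (-x) of the point
- keeper (a joint): travel of the keeper in m: 0 = fully home (plate 2 mm above the heel steps of a seated arch), growing as it is drawn back along the base's +x, to 0.028 fully back. It starts home or almost; the arch can go down only when it is drawn back more than 9 mm. About 2 N of friction; it stays where it is left
- cast: bystander: a second plaster dental arch like the first but with a solid flat underside, filled middle and no pins, about 50 x 56 x 30 mm; origin under its centre
- pliers_long: bystander: steel pliers lying flat, about 125 mm long; origin at the pivot
- pliers_short: bystander: steel pliers lying flat, about 105 mm long; origin at the pivot
- bur_stand: bystander: green plastic block 75 x 55 x 30 mm full of upright burs, 65 mm high in all; origin under its centre
- wax_knife: bystander: knife with a wooden handle lying flat, 158 mm long; origin near the middle of the handle's underside
- bowl: bystander: small dark rubber bowl, 84 mm across, 45 mm high; origin under its centre
- jar: bystander: small amber jar with white cap, 52 mm across, 62 mm high; origin under its centre
There are look-alikes about, which are no part of the job. What is shaped like the part that bears arch_mid but red is not meant.

How it is judged:
On the way, in this order (a step that is already met when the one before it is completed fails the run):
1. the keeper is drawn back clear of the arch's place (value of joint keeper above 0.009 m), for 0.2 s.
2. the arch is down in the base, all pins in their holes and the plaster flat on the block (z of arch_mid in the frame of jig_seat below 0.009 m and horizontal distance between arch_mid and jig_seat below 0.003 m and angle between the x axis of arch_mid and the x axis of jig_seat, either way round below 0.06 rad and angle between arch_mid's own z axis and vertical below 0.05 rad and value of joint keeper above 0.006 m), for 0.2 s.
At the end, for the whole second after the job is handed in: The arch sits in the base: its middle less than 9 mm above the block's face (7.5 mm is flat down) and within 3 mm sideways of the centre, turned less than 0.06 rad, tilted less than 0.05 rad and at rest; the keeper is within 2.5 mm of fully home (z of arch_mid in the frame of jig_seat below 0.009 m and horizontal distance between arch_mid and jig_seat below 0.003 m and angle between the x axis of arch_mid and the x axis of jig_seat, either way round below 0.06 rad and angle between arch_mid's own z axis and vertical below 0.05 rad and value of joint keeper below 0.0025 m and linear speed of arch below 0.01 m/s); the robot touches nothing.
It fails at once if another thing on the bench (second arch, pliers, bur stand, knife, bowl or jar) is moved more than 30 mm (distance of any of cast, pliers_long, pliers_short, bur_stand, wax_knife, bowl, jar from where it was at the start of the episode above 0.03 m).
It also fails if it takes over 58 s, if anything falls off the work surface, if the arm or the gripper's body presses on something with over 40 N, if the wrist force passes 120 N, or if a joint passes its speed limit or range.

## Working session

There is one attempt and no reset: what is moved stays moved. The work goes in short steps, Python scripts to look and compute and a tool call to move; the robot and the scene stay as the last step left them, time stands still between calls to the robot, and variables do not carry over. Pictures are saved under pics/ and viewed, on a budget of 10 in all, crops included, one or two more only if the job needs it, and the job is handed in when it is done.

Besides the shell and the picture viewer there is one more tool, called after ">>>" in YAML: its name, and indented under it one key for each argument. carry_out: Moves the arm, as the interface text tells. Its arguments: {"type":"object","properties":{"deltas":{"type":"array","items":{"type":"object","properties":{"translation":{"type":"array","items":{"type":"number"}},"roll":{"type":"number"}}}},"jaw":{"type":"number"},"newtons":{"type":"number"}},"required":["deltas"]}

```bash
mkdir -p pics; cat > h.py <<'E'
import numpy as np, cv2, json
from scipy.spatial.transform import Rotation as Ro
from bench import observe, camera, finish_job, pinch_z
def snap(name,fn,crop=None,scale=1):
    s=observe(); c=camera(name); im=c["color"][:,:,::-1]
    if name=="wrist":
        T=np.array(c["tool_from_camera"]); Rt=Ro.from_rotvec(s["orientation"]).as_matrix()
        Rwc=Rt@T[:3,:3]; o=Rt@T[:3,3]+np.array(s["tool_pos"])
        R=Rwc.T; t=-R@o
    else: R=np.array(c["R"]); t=np.array(c["t"])
    k={q:float(c[q]) for q in("fx","fy","cx","cy","k1")}; k["R"]=R.tolist(); k["t"]=t.tolist()
    json.dump(k,open(f"pics/{fn}.json","w")); cv2.imwrite(f"pics/{fn}_raw.png",im)
    if crop: a,b,c2,d=crop; im=im[b:d,a:c2]
    cv2.imwrite(f"pics/{fn}.png",cv2.resize(im,None,fx=scale,fy=scale,interpolation=cv2.INTER_CUBIC))
    return s
def ray(fn,u,v):
    k=json.load(open(f"pics/{fn}.json")); x=(u-k["cx"])/k["fx"]; y=(v-k["cy"])/k["fy"]
    r=rd=np.hypot(x,y)
    for _ in range(30): r=rd/(1+k["k1"]*r*r)
    f=r/rd if rd>0 else 1
    R=np.array(k["R"]); return -R.T@np.array(k["t"]), R.T@np.array([x*f,y*f,1])
def pt(fn,u,v,z):
    o,d=ray(fn,u,v); return o+d*(z-o[2])/d[2]
def proj(fn,X):
    k=json.load(open(f"pics/{fn}.json")); p=np.array(k["R"])@np.array(X)+k["t"]; x,y=p[:2]/p[2]; f=1+k["k1"]*(x*x+y*y)
    return np.array([k["fx"]*x*f+k["cx"],k["fy"]*y*f+k["cy"]])
E
python3 - <<'E'
from h import *
s=snap("top","top0",scale=1.4); snap("side","side0",scale=1.4)
print(pinch_z,s, Ro.from_rotvec(s["orientation"]).as_matrix().round(3))
for f in("top0","side0"):
    k=json.load(open(f"pics/{f}.json"));R=np.array(k["R"]);print(f,-R.T@np.array(k["t"]),R[2],k["fx"],k["k1"])
E
```

```text
0.1673 {'clock': 0.0, 'qpos': array([-1.24636670e+00,  1.31145514e-01,  1.48925176e+00, -5.90791150e-06,
        1.52298916e+00, -8.54114952e-02]), 'joint_velocities': array([ 2.93281286e-05,  8.91506036e-04, -1.51949213e-03, -5.53963411e-04,
       -1.68590530e-03, -5.91429119e-04]), 'joint_efforts': array([ 2.65429990e-03, -5.59828234e+01, -4.91760135e+01,  7.70307728e-02,
        3.55269166e-02, -1.08638142e-04]), 'tool_pos': array([ 0.23902039, -0.55009396,  0.4037116 ]), 'orientation': array([ 1.99628615,  0.41676602, -1.9967342 ]), 'ft_force': array([0.08964983, 0.32567733, 0.91793778]), 'torque': array([-0.03215187, -0.00412296,  0.05502399]), 'finger_gap': 0.09310611980634872} [[-0.001  0.398 -0.917]
 [ 0.002 -0.917 -0.398]
 [-1.    -0.002 -0.   ]]
top0 [0.34204099 0.00418649 1.19226682] [ 2.16058149e-01 -4.95618581e-05 -9.76380496e-01] 493.9467206752421 -0.035839488777674164
side0 [0.15575863 0.56731788 0.79954392] [ 0.39708118 -0.57425663 -0.71593007] 383.27591456078727 -0.04193287755360827
```

View pics/top0.png

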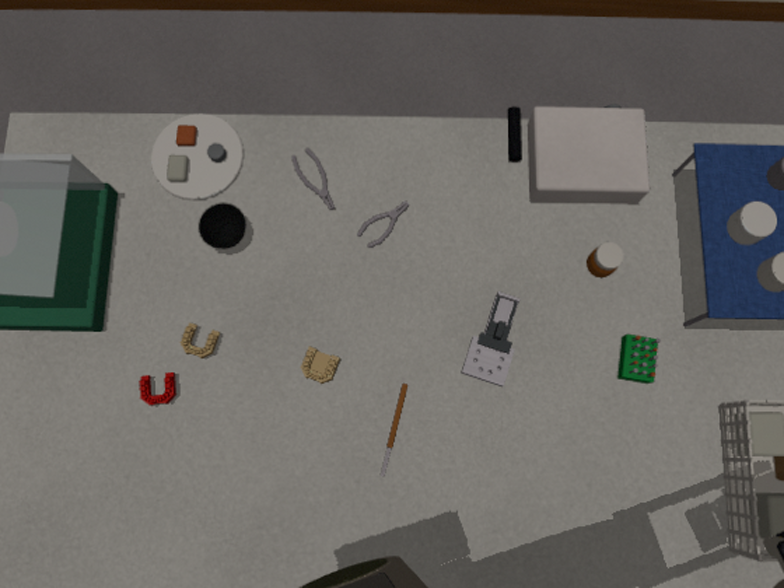

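View pics/side0.png

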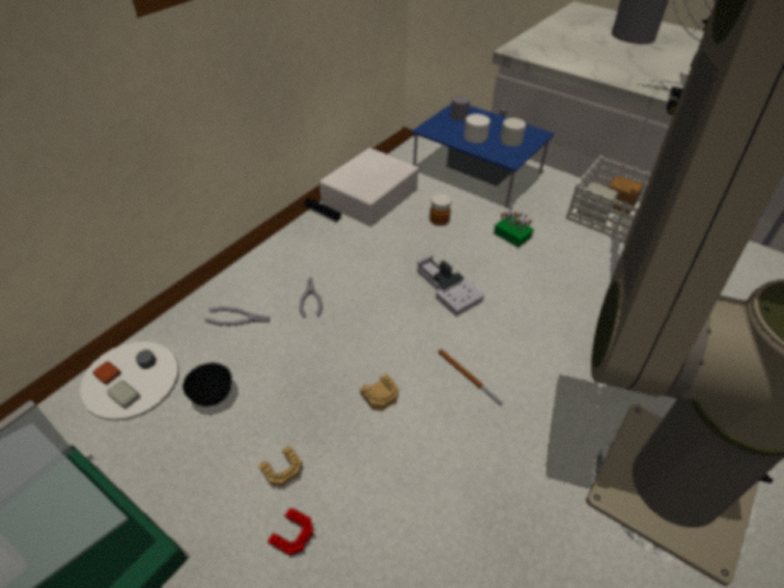

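The top view shows the pinned arch at (200,340), the filled cast at (321,365), the red decoy at (158,388), and the base block at about (487,360) with its keeper fin at (499,328). I'll take coarse positions from an enlarged composite.

```bash
python3 - <<'E'
from h import *
im=cv2.imread("pics/top0_raw.png")
a=cv2.resize(im[205:280,320:380],None,fx=6.5,fy=6.5,interpolation=cv2.INTER_CUBIC)
b=cv2.resize(im[220:270,115:170],None,fx=7,fy=7,interpolation=cv2.INTER_CUBIC)
h=max(a.shape[0],b.shape[0]); c=np.zeros((h,a.shape[1]+b.shape[1],3),np.uint8)
c[:a.shape[0],:a.shape[1]]=a; c[:b.shape[0],a.shape[1]:]=b; cv2.imwrite("pics/comp.png",c); print(a.shape,b.shape)
for n,u,v,z in [("block",487,360,.02),("fin",499,328,.063),("archmid",202,342,.035),("knife",395,430,.0),("trackend",507,296,.02)]: print(n,pt("top0",u/1.4,v/1.4,z).round(4))
E
```

```text
(488, 390, 3) (350, 385, 3)
block [ 0.488  -0.1483  0.02  ]
fin [ 0.5361 -0.1632  0.063 ]
archmid [0.509  0.3351 0.035 ]
knife [0.3691 0.0065 0.    ]
trackend [ 0.6001 -0.1845  0.02  ]
```

View pics/comp.png

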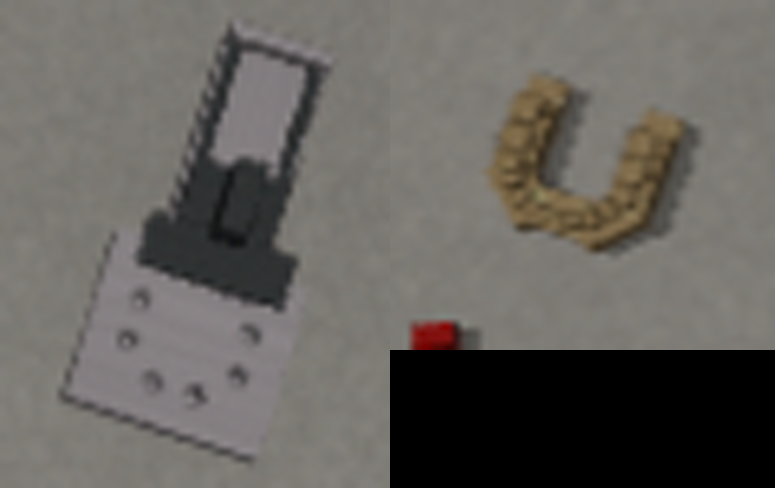

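The crop shows all six holes clearly: (152,381), (195,395), (127,338), (237,376), (141,298), (251,333). The fin top is at about (240,200). The arch heels are up, leaning right. I'll fit the base pose from the holes and the arch roughly.

```bash
cat >> h.py <<'E'
def fit2(A,B):
    A=np.array(A,float);B=np.array(B,float)[:,:2];a=A-A.mean(0);b=B-B.mean(0)
    th=np.arctan2((a[:,0]*b[:,1]-a[:,1]*b[:,0]).sum(),(a*b).sum());c,s=np.cos(th),np.sin(th);R=np.array([[c,-s],[s,c]])
    t=B.mean(0)-R@A.mean(0); return t,th,(B-(A@R.T+t))*1e3
HOLES=np.array([[-18,8],[-18,-8],[-6,21],[-6,-21],[10,21],[10,-21]])/1e3
E
python3 - <<'E'
from h import *
P=[(152,381),(195,395),(127,338),(237,376),(141,298),(251,333)]
g=lambda u,v,z:pt("top0",320+(u+.5)/6.5-.5,205+(v+.5)/6.5-.5,z)
t,th,r=fit2(HOLES,[g(*p,.0195) for p in P]);print("base",t,th,r.round(1))
c,s=np.cos(th),np.sin(th)
f=g(240,168,.0635),g(232,243,.0635); print("fin ends",f)
q=lambda u,v,z:pt("top0",115+(u-390+.5)/7-.5,220+(v+.5)/7-.5,z)
hl,hr=q(550,78,.022),q(665,118,.022); fl=q(600,245,.0295); print(hl,hr,fl, "yaw",np.arctan2(*(np.array([1,-1])*(hl-hr)[[0,1]])))
o=observe()
# roll convention: yaw of tool y axis
R=Ro.from_rotvec(o["orientation"]).as_matrix();print("tool y yaw",np.arctan2(R[1,1],R[0,1]))
E
```

```text
base [ 0.48818104 -0.14971463] -0.30940286056365257 [[-0.   0.1]
 [-0.  -0.4]
 [ 0.3  0.4]
 [-0.3  0.2]
 [-0.1 -0. ]
 [ 0.3 -0.3]]
fin ends (array([ 0.54513946, -0.16348021,  0.0635    ]), array([ 0.51803191, -0.16019812,  0.0635    ]))
[0.54359289 0.35794587 0.022     ] [0.5303299  0.31720108 0.022     ] [0.48529687 0.3342009  0.0295    ] yaw 2.8268962030216356
tool y yaw -1.160951926994688
```

Base fit residual is 0.4 mm or less: base at (0.488,-0.150), yaw -0.309. The arch is at about (0.513,0.345), yaw about -0.315. I'll move above the keeper fin and turn toward tool y yaw 1.26.

>>> carry_out:
  deltas:
    - {"translation": [3,-7,-12],"roll": -0.15}
    - {"translation": [3,-7,-12],"roll": -0.3}
    - {"translation": [3,-7,-12],"roll": -0.45}
    - {"translation": [5,-12,-22],"roll": -0.6}
    - {"translation": [5,-12,-22],"roll": -0.75}
    - {"translation": [5,-16,-30],"roll": -0.9}
    - {"translation": [5,-20,-36],"roll": -1.05}
    - {"translation": [5,-23.8,-42.3],"roll": -1.2}
    - {"translation": [5,-23.8,-42.3],"roll": -1.35}
    - {"translation": [5,-23.8,-42.3],"roll": -1.5}
    - {"translation": [5,-23.8,-42.3],"roll": -1.65}
    - {"translation": [5,-23.8,-42.3],"roll": -1.7}
  jaw: -1

```text
clock: 1.3
tool_pos: [0.5329, -0.1616, 0.3541]
orientation: [0.797, 1.421, -0.797]
ft_force: [0.1, -0.1, 0.8]
finger_gap: 0.0927
```

```bash
cat >> h.py <<'E'
def go(pos,yaw=None):
    "tool-frame shift (cm) and roll to put TCP at pos with tool y at yaw"
    s=observe();R=Ro.from_rotvec(s["orientation"]).as_matrix();y=np.arctan2(R[1,1],R[0,1])
    print("t",round(float(s["clock"]),2),"at",np.round(s["tool_pos"],4),"yyaw",round(y,4),"down",R[:,0].round(3),"F",np.round(s["ft_force"],1),"gap",round(s["finger_gap"],4))
    print("  delta cm",(R.T@(np.array(pos)-s["tool_pos"])*100).round(2),"roll",None if yaw is None else round(-((yaw-y+np.pi)%(2*np.pi)-np.pi),3))
E
python3 -c "
from h import *
go((.532,-.163,.30),1.2614)"
```

```text
t 1.3 at [ 0.5329 -0.1616  0.3541] yyaw 0.5482 down [-0.001  0.    -1.   ] F [ 0.1 -0.1  0.8] gap 0.0927
  delta cm [ 5.41 -0.15  0.08] roll -0.713
```

>>> carry_out:
  deltas:
    - {"translation": [2,0,0],"roll": -0.15}
    - {"translation": [3,0,0],"roll": -0.3}
    - {"translation": [4,0,0],"roll": -0.45}
    - {"translation": [5,0,0],"roll": -0.6}
    - {"translation": [5.4,-0.15,0.08],"roll": -0.713}
    - {"translation": [5.4,-0.15,0.08],"roll": -0.713}
    - {"translation": [5.4,-0.15,0.08],"roll": -0.713}

```text
clock: 2.0
tool_pos: [0.5313, -0.1649, 0.3006]
orientation: [0.253, 1.556, -0.253]
ft_force: [-0.1, 0.0, 0.1]
finger_gap: 0.0932
```

```bash
python3 -c "
from h import *
snap('wrist','w1',scale=1.4)
go((.532,-.163,.22),1.2614)
print('fin',[proj('w1',(.5339,-.1643,z)).round(0)*1.4 for z in(.05,.0635)])"
```

```text
t 2.05 at [ 0.5314 -0.1649  0.3009] yyaw 1.2487 down [ 0.  0. -1.] F [0.1 0.4 0.9] gap 0.0927
  delta cm [ 8.09  0.2  -0.  ] roll -0.013
fin [array([387.8, 316.4]), array([387.8, 326.2])]
```

View pics/w1.png

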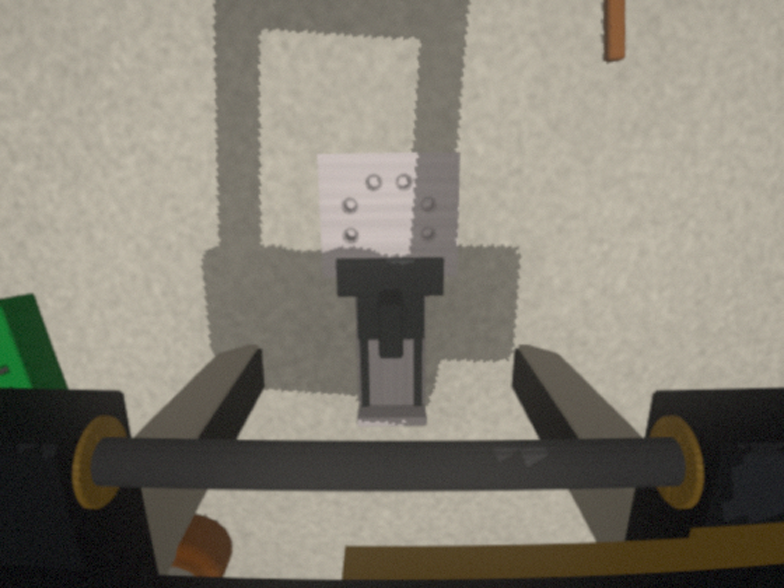

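The wrist view shows the base aligned with the fingers and the fin around (391,322), as predicted. The holes are at (373,181), (403,181), (349,204), (428,204), (350,233), (428,233).

```bash
python3 - <<'E'
from h import *
P=[(403,181),(373,181),(428,204),(349,204),(428,233),(350,233)]
t,th,r=fit2(HOLES,[pt("w1",(u+.5)/1.4-.5,(v+.5)/1.4-.5,.0195) for u,v in P]);print(t,th,r.round(1))
print(pt("w1",390.5/1.4,356/1.4,.0635),pt("w1",390.5/1.4,293/1.4,.0635))
go((.5335,-.1642,.05+pinch_z-.002),1.2614)
E
```

```text
[ 0.48901007 -0.14926655] -0.3156472718917704 [[ 0.1 -0.4]
 [ 0.1 -0.1]
 [ 0.3 -0.1]
 [ 0.  -0. ]
 [-0.1  0.3]
 [-0.4  0.3]]
[ 0.54872143 -0.16812461  0.0635    ] [ 0.51883094 -0.15823153  0.0635    ]
t 2.05 at [ 0.5314 -0.1649  0.3009] yyaw 1.2487 down [ 0.  0. -1.] F [0.1 0.4 0.9] gap 0.0927
  delta cm [8.56 0.14 0.18] roll -0.013
```

The two base fits agree within 1 mm. The fingertips must stay above the plate top (35 mm), so TCP z goes to 0.225.

>>> carry_out:
  deltas:
    - {"translation": [4,0.15,0.2],"roll": -0.01}
    - {"translation": [7,0.15,0.2],"roll": -0.01}
    - {"translation": [7.6,0.15,0.2],"roll": -0.01}
    - {"translation": [7.6,0.15,0.2],"roll": -0.01}

```text
clock: 2.45
tool_pos: [0.5333, -0.1639, 0.2241]
orientation: [0.244, 1.559, -0.243]
ft_force: [-0.5, 0.4, 0.7]
finger_gap: 0.093
```

>>> carry_out:
  deltas:
    - {"translation": [0,0,0],"roll": 0}
    - {"translation": [0,0,0],"roll": 0}
    - {"translation": [0,0,0],"roll": 0}
    - {"translation": [0,0,0],"roll": 0}
    - {"translation": [0,0,0],"roll": 0}
    - {"translation": [0,0,0],"roll": 0}
  jaw: 1
  newtons: 15

```text
clock: 3.05
tool_pos: [0.5338, -0.1641, 0.2249]
orientation: [0.242, 1.557, -0.242]
ft_force: [0.8, -0.2, -0.4]
finger_gap: 0.0495
```

Still closing. I'll wait, then draw back 22 mm.

>>> carry_out:
  deltas:
    - {"translation": [0,0,0],"roll": 0}
    - {"translation": [0,0,0],"roll": 0}
    - {"translation": [0,0,0],"roll": 0}
    - {"translation": [0,0,0],"roll": 0}
    - {"translation": [0,0,0],"roll": 0}
    - {"translation": [0,0,0],"roll": 0}
    - {"translation": [0,0,0],"roll": 0}

```text
clock: 3.75
tool_pos: [0.5337, -0.1642, 0.2247]
orientation: [0.242, 1.557, -0.242]
ft_force: [0.1, -1.5, -0.2]
finger_gap: 0.0117
```

>>> carry_out:
  deltas:
    - {"translation": [0,0,0.4],"roll": 0}
    - {"translation": [0,0,0.8],"roll": 0}
    - {"translation": [0,0,1.2],"roll": 0}
    - {"translation": [0,0,1.6],"roll": 0}
    - {"translation": [0,0,2.0],"roll": 0}
    - {"translation": [0,0,2.2],"roll": 0}
    - {"translation": [0,0,2.2],"roll": 0}

```text
clock: 4.45
tool_pos: [0.5551, -0.171, 0.2247]
orientation: [0.242, 1.557, -0.242]
ft_force: [0.1, -2.0, -0.2]
finger_gap: 0.012
```

Drawn back about 22 mm. Now I'll release, lift and travel to the arch.

>>> carry_out:
  deltas:
    - {"translation": [0,0,0],"roll": 0}
    - {"translation": [0,0,0],"roll": 0}
    - {"translation": [0,0,0],"roll": 0}
    - {"translation": [-4,0,0],"roll": 0}
    - {"translation": [-8,0,0],"roll": 0}
    - {"translation": [-10.5,5,-2],"roll": 0}
    - {"translation": [-10.5,10,-4],"roll": 0}
    - {"translation": [-10.5,14.5,-6],"roll": 0}
    - {"translation": [-10.5,19,-8],"roll": 0}
    - {"translation": [-10.5,23.5,-10],"roll": 0}
    - {"translation": [-10.5,28,-12],"roll": 0}
    - {"translation": [-10.5,32.5,-13],"roll": 0}
  jaw: -1

```text
clock: 5.65
tool_pos: [0.5283, 0.175, 0.3301]
orientation: [0.242, 1.557, -0.242]
ft_force: [1.5, -0.3, -0.4]
finger_gap: 0.0925
```

>>> carry_out:
  deltas:
    - {"translation": [0,5,-1],"roll": 0}
    - {"translation": [0,10,-2],"roll": 0}
    - {"translation": [0,15,-3],"roll": 0}
    - {"translation": [0,15.2,-3],"roll": 0}
    - {"translation": [0,15.2,-3],"roll": 0}
    - {"translation": [0,15.2,-3],"roll": 0}

```text
clock: 6.25
tool_pos: [0.5469, 0.3261, 0.3295]
orientation: [0.242, 1.557, -0.243]
ft_force: [-0.0, -0.1, 0.2]
finger_gap: 0.093
```

```bash
python3 -c "
from h import *
snap('wrist','w2',scale=1.4)
go((.513,.345,.22),1.255)"
```

```text
t 6.3 at [0.547  0.3256 0.3297] yyaw 1.261 down [-0.    -0.001 -1.   ] F [ 0.2 -0.8  0. ] gap 0.0931
  delta cm [10.97  0.82 -3.83] roll 0.006
```

View pics/w2.png

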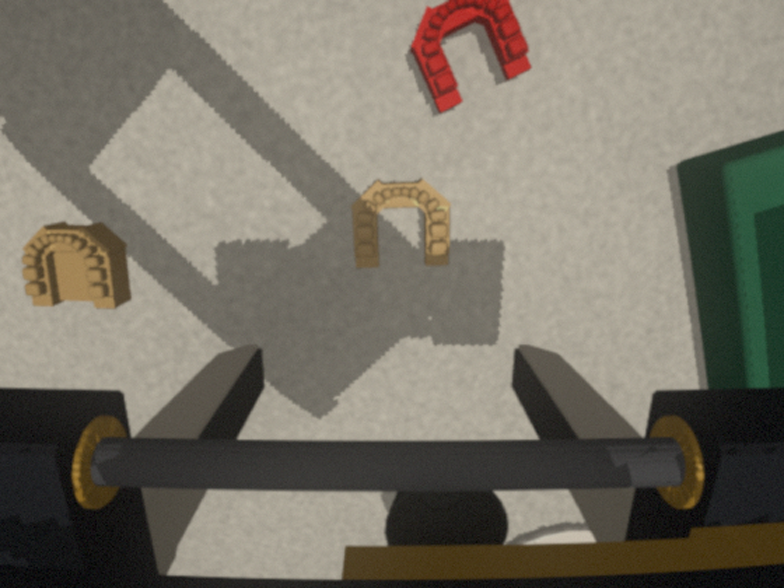

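The arch is centred near (402,222), with heels at row ~265. The red decoy is at (470,45) and the cast at (72,265). I need an enlarged crop.

```bash
python3 -c "
import cv2
im=cv2.imread('pics/w2_raw.png')[122:200,240:335]
cv2.imwrite('pics/w2c.png',cv2.resize(im,None,fx=7,fy=7,interpolation=cv2.INTER_CUBIC))"
```

```text
(no output)
```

View pics/w2c.png

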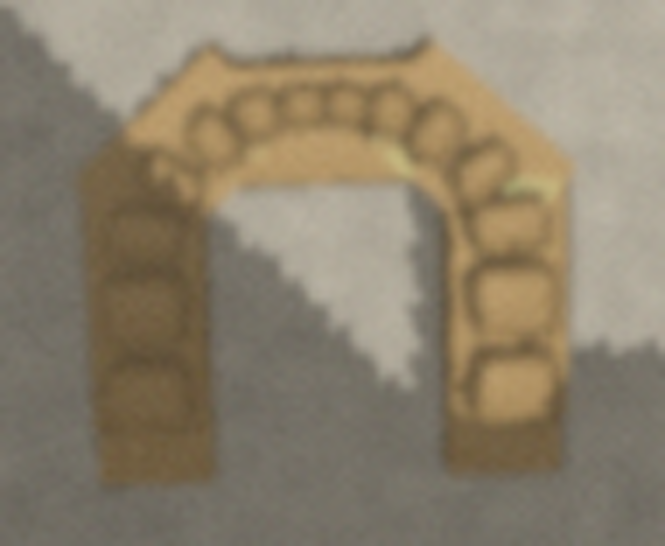

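The crop gives the heel end corners at (103,482) and (560,470), and the flat-side front corners at (80,178) and (573,165).

```bash
python3 - <<'E'
from h import *
q=lambda u,v,z:pt("w2",240+(u+.5)/7-.5,122+(v+.5)/7-.5,z)
k=json.load(open("pics/w2.json"));R=np.array(k["R"]);print("cam",-R.T@np.array(k["t"]),R[2])
B=[q(103,482,.022),q(560,470,.022),q(80,178,.029),q(573,165,.029)]
for b in B:print(b.round(4))
print(np.linalg.norm(B[0]-B[1]),np.linalg.norm(B[2]-B[3]),np.linalg.norm((B[0]-B[2])[:2]),np.linalg.norm((B[1]-B[3])[:2]))
A=[(.025,-.028),(.025,.028),(-.012,-.028),(-.012,.028)]
t,th,r=fit2(A,B);print(t,th,r.round(1))
go((t[0],t[1],.225),th+np.pi/2)
E
```

```text
cam [0.47623979 0.34949422 0.30958735] [ 0.25718908 -0.08235204 -0.96284574]
[0.5311 0.312  0.022 ]
[0.5464 0.3651 0.022 ]
[0.4952 0.3217 0.029 ]
[0.5108 0.3758 0.029 ]
0.055279415271046274 0.05635984914830664 0.037156712508709284 0.03713984863562211
[0.51461609 0.34543773] -0.28051513945536666 [[ 0.2  0.3]
 [-0.  -0.4]
 [-0.1 -0.2]
 [-0.   0.2]]
t 6.3 at [0.547  0.3256 0.3297] yyaw 1.261 down [-0.    -0.001 -1.   ] F [ 0.2 -0.8  0. ] gap 0.0931
  delta cm [10.47  0.91 -3.69] roll -0.029
```

Residuals are 0.4 mm or less: arch at (0.5146,0.3454), yaw -0.2805. I'll descend with the fingertips 3 mm above the underside, then grip.

>>> carry_out:
  deltas:
    - {"translation": [3,0.9,-3.69],"roll": -0.029}
    - {"translation": [6.5,0.91,-3.69],"roll": -0.029}
    - {"translation": [10,0.91,-3.69],"roll": -0.029}
    - {"translation": [12,0.91,-3.69],"roll": -0.029}
    - {"translation": [12.65,0.91,-3.69],"roll": -0.029}
    - {"translation": [12.65,0.91,-3.69],"roll": -0.029}
    - {"translation": [12.65,0.91,-3.69],"roll": -0.029}

```text
clock: 7.0
tool_pos: [0.5155, 0.3464, 0.205]
orientation: [0.221, 1.558, -0.219]
ft_force: [0.6, 0.2, -0.6]
finger_gap: 0.0932
```

```bash
python3 -c "
from h import *
go((.5146,.3454,.203),1.2903)"
```

```text
t 7.0 at [0.5155 0.3464 0.205 ] yyaw 1.2899 down [ 0.002  0.001 -1.   ] F [ 0.6  0.2 -0.6] gap 0.0932
  delta cm [ 0.2  -0.12 -0.06] roll -0.0
```

>>> carry_out:
  deltas:
    - {"translation": [0,-0.05,0],"roll": 0}
    - {"translation": [0,-0.05,0],"roll": 0}
    - {"translation": [0,-0.05,0],"roll": 0}
    - {"translation": [0,-0.05,0],"roll": 0}
    - {"translation": [0,-0.05,0],"roll": 0}
    - {"translation": [0,-0.05,0],"roll": 0}
    - {"translation": [0,-0.05,0],"roll": 0}
    - {"translation": [0,-0.05,0],"roll": 0}
  jaw: 1
  newtons: 20

```text
clock: 7.8
tool_pos: [0.5144, 0.3463, 0.2033]
orientation: [0.22, 1.56, -0.22]
ft_force: [0.9, -0.3, 1.3]
finger_gap: 0.0558
```

```bash
python3 -c "
from h import *
go((.5146,.3454,.203),1.2903)"
```

```text
t 7.8 at [0.5144 0.3463 0.2033] yyaw 1.291 down [ 0.  0. -1.] F [ 0.9 -0.3  1.3] gap 0.0558
  delta cm [ 0.03 -0.08  0.04] roll 0.001
```

Gripped at 55.8 mm, which matches the 56 mm width. I'll lift and carry to above the base.

>>> carry_out:
  deltas:
    - {"translation": [-2,0,0],"roll": 0}
    - {"translation": [-6,0,0],"roll": 0}
    - {"translation": [-9,-1,0.2],"roll": 0.01}
    - {"translation": [-9.7,-4,1],"roll": 0.02}
    - {"translation": [-9.7,-8,2],"roll": 0.032}
    - {"translation": [-9.7,-12,3],"roll": 0.032}
    - {"translation": [-9.7,-16,4],"roll": 0.032}
    - {"translation": [-9.7,-20,5],"roll": 0.032}
    - {"translation": [-9.7,-24,6],"roll": 0.032}
    - {"translation": [-9.7,-28,7],"roll": 0.032}
    - {"translation": [-9.7,-32,8],"roll": 0.032}
    - {"translation": [-9.7,-36,9],"roll": 0.032}

```text
clock: 9.0
tool_pos: [0.501, -0.0261, 0.3002]
orientation: [0.245, 1.557, -0.245]
ft_force: [1.2, 0.1, -0.3]
finger_gap: 0.0556
```

>>> carry_out:
  deltas:
    - {"translation": [0,-4,0.8],"roll": 0}
    - {"translation": [0,-8,1.5],"roll": 0}
    - {"translation": [0,-11,1.8],"roll": 0}
    - {"translation": [0,-12.2,2.0],"roll": 0}
    - {"translation": [0,-12.2,2.0],"roll": 0}
    - {"translation": [0,-12.2,2.0],"roll": 0}
    - {"translation": [0,-12.2,2.0],"roll": 0}

```text
clock: 9.7
tool_pos: [0.4833, -0.1456, 0.3001]
orientation: [0.244, 1.557, -0.243]
ft_force: [0.6, -0.5, -1.1]
finger_gap: 0.056
```

```bash
python3 -c "
from h import *
snap('wrist','w3',scale=1.4)
go((.4882,-.1494,.23),1.2588)"
```

```text
t 9.75 at [ 0.4834 -0.1455  0.3001] yyaw 1.2607 down [-0.  0. -1.] F [-0.3 -0.1 -0.7] gap 0.0558
  delta cm [ 7.01 -0.22  0.58] roll 0.002
```

View pics/w3.png

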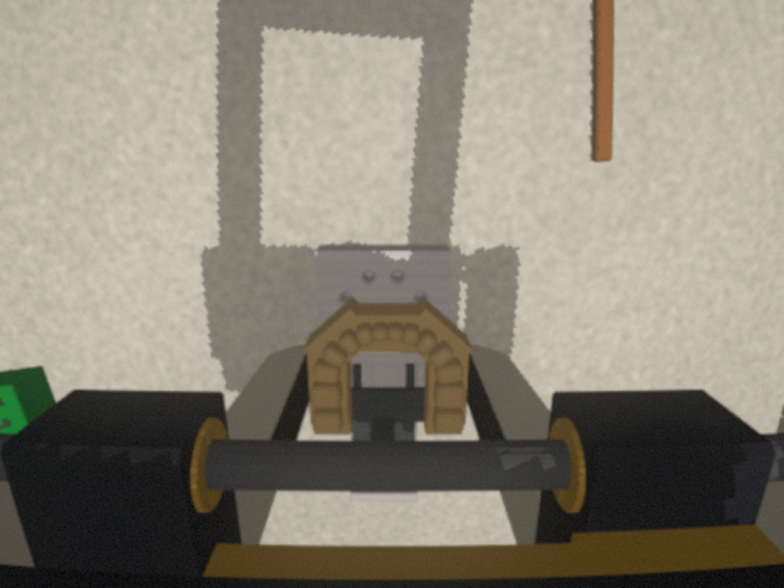

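The arch is held level, with four base holes visible ahead of it. I'll enlarge for a relative measurement.

```bash
python3 -c "
import cv2
im=cv2.imread('pics/w3_raw.png')[170:320,212:342]
im=cv2.convertScaleAbs(im,alpha=1.6)
cv2.imwrite('pics/w3c.png',cv2.resize(im,None,fx=4,fy=4,interpolation=cv2.INTER_CUBIC))"
```

```text
(no output)
```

View pics/w3c.png

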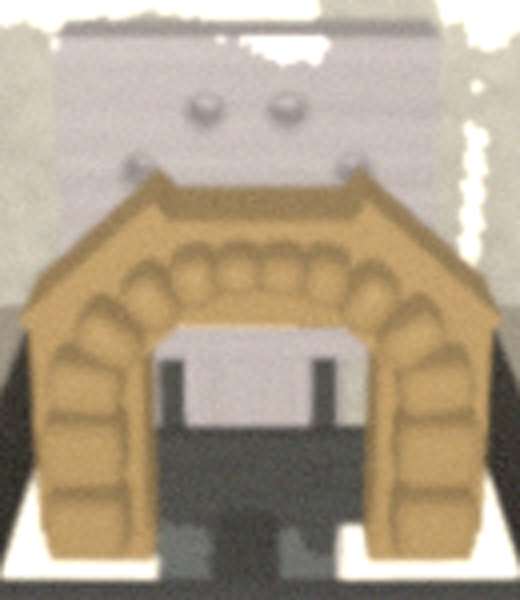

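The crop shows the top-face side corners at about (30,325) and (490,325), the front top edge at row 217 from x 160 to 365, and front holes at (206,105) and (288,105). I'll compare these with the projected model.

```bash
python3 - <<'E'
from h import *
tp=np.array([.4834,-.1455]);th=1.2607-np.pi/2
def W(x,y,z,o=tp,a=th):
    c,s=np.cos(a),np.sin(a);return (o[0]+c*x-s*y,o[1]+s*x+c*y,z)
P=lambda X:((proj("w3",X)-[212,170]+.5)*4-.5).round(0)
u=.3001-.1893   # underside
for n,x,y,z in[("sideL",-.0116,-.028,u+.015),("sideR",-.0116,.028,u+.015),("front",-.0246,0,u+.015),("frontbot",-.0246,0,u),("end",.0174,-.028,u+.008),("endR",.0174,.028,u+.008),("heel",.0254,-.028,u+.008),("heelR",.0254,.028,u+.008)]: print(n,P(W(x,y,z)))
b=np.array([.4886,-.1495])
for x,y in HOLES[:4]: print("hole",P(W(x,y,.0195,b,-.3115)))
o=lambda u_,v_,z:pt("w3",212+(u_+.5)/4-.5,170+(v_+.5)/4-.5,z)
a=o(206,105,.0195);c=o(288,105,.0195);print(a,c,np.linalg.norm(a-c),(a+c)/2, W(-.018,0,0,b,-.3115))
E
```

```text
sideL [ 18. 318.]
sideR [487. 318.]
front [252. 215.]
frontbot [253. 178.]
end [ 38. 504.]
endR [468. 505.]
heel [ 41. 558.]
heelR [465. 558.]
hole [285. 108.]
hole [202. 108.]
hole [351. 168.]
hole [136. 168.]
[ 0.46863392 -0.15069373  0.0195    ] [ 0.47344779 -0.13564591  0.0195    ] 0.015799064350103784 [ 0.47104086 -0.14316982  0.0195    ] (np.float64(0.4714662516069036), np.float64(-0.1439832377247097), 0)
```

The arch, fingers and holes show a common camera bias of about 1 mm in y. I'll correct for it by relative measurement, descend until the pins are 4 mm above the block, and take a closer look.

>>> carry_out:
  deltas:
    - {"translation": [3,-0.28,0.55],"roll": 0.002}
    - {"translation": [5.5,-0.28,0.55],"roll": 0.002}
    - {"translation": [7,-0.28,0.55],"roll": 0.002}
    - {"translation": [7.28,-0.28,0.55],"roll": 0.002}
    - {"translation": [7.28,-0.28,0.55],"roll": 0.002}
    - {"translation": [7.28,-0.28,0.55],"roll": 0.002}
    - {"translation": [7.28,-0.28,0.55],"roll": 0.002}

```text
clock: 10.45
tool_pos: [0.4881, -0.1514, 0.2289]
orientation: [0.246, 1.554, -0.247]
ft_force: [-0.4, 0.7, -1.0]
finger_gap: 0.0557
```

```bash
python3 -c "
from h import *
snap('wrist','w4')
im=cv2.convertScaleAbs(cv2.imread('pics/w4_raw.png')[190:320,200:350],alpha=1.5)
cv2.imwrite('pics/w4c.png',cv2.resize(im,None,fx=4.5,fy=4.5,interpolation=cv2.INTER_CUBIC))
go((.4878,-.1498,.2095),1.2588)"
```

```text
t 10.5 at [ 0.488  -0.1514  0.2287] yyaw 1.257 down [ 0.002 -0.001 -1.   ] F [ 0.4  0.5 -0.2] gap 0.0557
  delta cm [ 1.92  0.14 -0.07] roll -0.002
```

View pics/w4c.png

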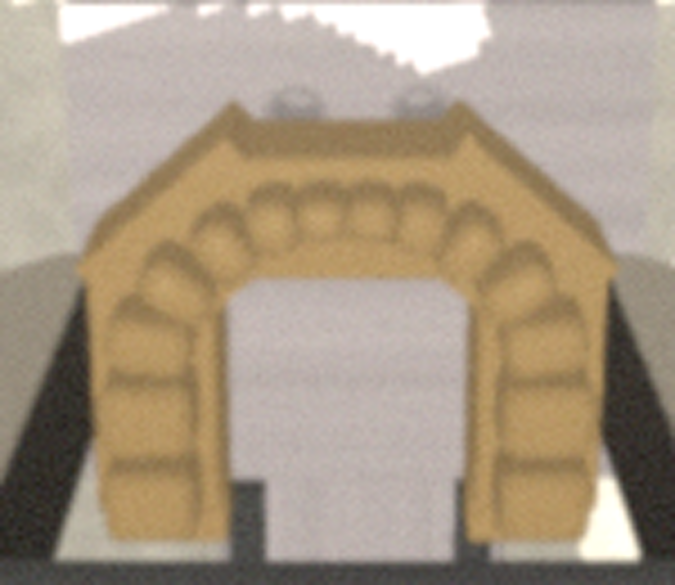

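The arch is centred at column 348, while the hole pair is at 358 and the block at 360, so it sits about 1 mm too far toward -y. That agrees with the measured TCP. Now the numbers, x included.

```bash
python3 - <<'E'
from h import *
g=lambda u,v,z:pt("w4",200+(u+.5)/4.5-.5,190+(v+.5)/4.5-.5,z)
R=np.array([[.952,-.306],[.306,.952]]) # rows: x', y'
o=np.array([.488,-.1514]); u=.2287-.1893
L=lambda p:(R@(p[:2]-o)*1e3).round(2)
for n,a,b,z in[("sideL",87,270,u+.015),("sideR",608,270,u+.015),("front top",348,155,u+.015),("front bot",348,120,u),("frontholes@108",358,108,.0195),("holetop(x-21)",358,86,.02),("blk L",65,150,.02),("blk R",655,150,.02),("blk front?",358,2,.02)]: print(n,L(g(a,b,z)))
E
```

```text
sideL [-10.72 -26.66]
sideR [-10.63  28.76]
front top [-23.56   1.12]
front bot [-22.8    1.13]
frontholes@108 [-18.35   2.39]
holetop(x-21) [-21.37   2.39]
blk L [-12.98 -34.86]
blk R [-12.86  40.18]
blk front? [-32.14   2.39]
```

Needed shift: about +1.4 mm in y and -1.1 mm in x. I'll shift, then lower gently with a force check.

>>> carry_out:
  deltas:
    - {"translation": [0,0.14,-0.11],"roll": 0}
    - {"translation": [0,0.14,-0.11],"roll": 0}
    - {"translation": [0,0.14,-0.11],"roll": 0}
    - {"translation": [0.2,0.14,-0.11],"roll": 0}
    - {"translation": [0.4,0.14,-0.11],"roll": 0}
    - {"translation": [0.5,0.14,-0.11],"roll": 0}
    - {"translation": [0.6,0.14,-0.11],"roll": 0}
    - {"translation": [0.7,0.14,-0.11],"roll": 0}
    - {"translation": [0.8,0.14,-0.11],"roll": 0}
    - {"translation": [0.8,0.14,-0.11],"roll": 0}

```text
clock: 11.5
tool_pos: [0.4869, -0.1496, 0.2194]
orientation: [0.246, 1.556, -0.246]
ft_force: [1.0, -0.1, -1.1]
finger_gap: 0.0558
```

```bash
python3 -c "
from h import *
go((.4878,-.1498,.2095),1.2588);print(observe()['torque'])"
```

```text
t 11.5 at [ 0.4869 -0.1496  0.2194] yyaw 1.257 down [ 0. -0. -1.] F [ 1.  -0.1 -1.1] gap 0.0558
  delta cm [0.99 0.01 0.09] roll -0.002
[-0.02759025 -0.42498474  0.0481516 ]
```

The pins are about 4 mm into the holes with no force. I'll continue down.

>>> carry_out:
  deltas:
    - {"translation": [0.2,0,0],"roll": 0}
    - {"translation": [0.35,0,0],"roll": 0}
    - {"translation": [0.5,0,0],"roll": 0}
    - {"translation": [0.65,0,0],"roll": 0}
    - {"translation": [0.75,0,0],"roll": 0}
    - {"translation": [0.85,0,0],"roll": 0}
    - {"translation": [0.92,0,0],"roll": 0}
    - {"translation": [0.92,0,0],"roll": 0}
    - {"translation": [0.92,0,0],"roll": 0}

```text
clock: 12.4
tool_pos: [0.4869, -0.1495, 0.2102]
orientation: [0.246, 1.556, -0.246]
ft_force: [2.9, -1.5, -0.7]
finger_gap: 0.0555
```

```bash
python3 -c "
from h import *
go((.4878,-.1498,.2093),1.2588);print(observe()['torque'])"
```

```text
t 12.4 at [ 0.4869 -0.1495  0.2102] yyaw 1.257 down [ 0. -0. -1.] F [ 2.9 -1.5 -0.7] gap 0.0555
  delta cm [0.09 0.   0.09] roll -0.002
[-0.11546678 -0.72761628  0.1381536 ]
```

A lateral force of ~3 N pushes toward +x, so I'll ease 0.6 mm that way, go down the last bit, then release.

>>> carry_out:
  deltas:
    - {"translation": [0.03,0,0.06],"roll": 0}
    - {"translation": [0.08,0,0.06],"roll": 0}
    - {"translation": [0.12,0,0.06],"roll": 0}
    - {"translation": [0.12,0,0.06],"roll": 0}

```text
clock: 12.8
tool_pos: [0.4873, -0.1496, 0.2093]
orientation: [0.246, 1.558, -0.246]
ft_force: [-1.5, 1.0, 6.7]
finger_gap: 0.0555
```

>>> carry_out:
  deltas:
    - {"translation": [0,0,0],"roll": 0}
    - {"translation": [0,0,0],"roll": 0}
    - {"translation": [0,0,0],"roll": 0}
    - {"translation": [0,0,0],"roll": 0}
    - {"translation": [0,0,0],"roll": 0}
  jaw: -1

```text
clock: 13.3
tool_pos: [0.4873, -0.1497, 0.2089]
orientation: [0.246, 1.557, -0.246]
ft_force: [-0.2, -0.0, 1.0]
finger_gap: 0.0905
```

The downward contact of 6.7 N came exactly at the predicted seated height. Next, rise and go to the keeper fin.

>>> carry_out:
  deltas:
    - {"translation": [-4,0,0],"roll": 0}
    - {"translation": [-8,0,0],"roll": 0}
    - {"translation": [-8,0.05,3],"roll": 0}
    - {"translation": [-8,0.05,6],"roll": 0}
    - {"translation": [-8,0.05,7.1],"roll": 0}
    - {"translation": [-8,0.05,7.1],"roll": 0}
    - {"translation": [-5,0.05,7.1],"roll": 0}
    - {"translation": [-2.5,0.05,7.1],"roll": 0}
    - {"translation": [-1.6,0.05,7.1],"roll": 0}
    - {"translation": [-1.6,0.05,7.1],"roll": 0}
    - {"translation": [-1.6,0.05,7.1],"roll": 0}

```text
clock: 14.4
tool_pos: [0.5552, -0.1712, 0.226]
orientation: [0.246, 1.556, -0.246]
ft_force: [0.1, -1.0, 0.2]
finger_gap: 0.0932
```

>>> carry_out:
  deltas:
    - {"translation": [0,0,0],"roll": 0}
    - {"translation": [0,0,0],"roll": 0}
    - {"translation": [0,0,0],"roll": 0}
    - {"translation": [0,0,0],"roll": 0}
    - {"translation": [0,0,0],"roll": 0}
    - {"translation": [0,0,0],"roll": 0}
    - {"translation": [0,0,0],"roll": 0}
    - {"translation": [0,0,0],"roll": 0}
    - {"translation": [0,0,0],"roll": 0}
    - {"translation": [0,0,0],"roll": 0}
    - {"translation": [0,0,0],"roll": 0}
    - {"translation": [0,0,0],"roll": 0}
  jaw: 1
  newtons: 15

```text
clock: 15.6
tool_pos: [0.5551, -0.1711, 0.225]
orientation: [0.246, 1.557, -0.246]
ft_force: [0.0, 0.3, 0.3]
finger_gap: 0.0116
```

```bash
python3 -c "
from h import *
go((.5337,-.1642,.2247),1.2588)"
```

```text
t 15.6 at [ 0.5551 -0.1711  0.225 ] yyaw 1.2571 down [-0.  0. -1.] F [0.  0.3 0.3] gap 0.0116
  delta cm [ 0.03 -0.01 -2.25] roll -0.002
```

Fin gripped. Pushing home.

>>> carry_out:
  deltas:
    - {"translation": [0,0,-0.4],"roll": 0}
    - {"translation": [0,0,-0.8],"roll": 0}
    - {"translation": [0,0,-1.2],"roll": 0}
    - {"translation": [0,0,-1.6],"roll": 0}
    - {"translation": [0,0,-1.9],"roll": 0}
    - {"translation": [0,0,-2.1],"roll": 0}
    - {"translation": [0,0,-2.2],"roll": 0}
    - {"translation": [0,0,-2.25],"roll": 0}
    - {"translation": [0,0,-2.25],"roll": 0}

```text
clock: 16.5
tool_pos: [0.5336, -0.1642, 0.225]
orientation: [0.246, 1.557, -0.246]
ft_force: [1.0, -1.0, -2.0]
finger_gap: 0.0115
```

>>> carry_out:
  deltas:
    - {"translation": [0,0,-0.05],"roll": 0}
    - {"translation": [0,0,-0.1],"roll": 0}
    - {"translation": [0,0,-0.1],"roll": 0}

```text
clock: 16.8
tool_pos: [0.5328, -0.1639, 0.225]
orientation: [0.246, 1.557, -0.246]
ft_force: [1.2, -0.9, -2.7]
finger_gap: 0.0119
```

No stop felt yet (friction only), so I'll nudge until it resists.

>>> carry_out:
  deltas:
    - {"translation": [0,0,-0.05],"roll": 0}
    - {"translation": [0,0,-0.1],"roll": 0}
    - {"translation": [0,0,-0.1],"roll": 0}

```text
clock: 17.1
tool_pos: [0.5319, -0.1637, 0.2251]
orientation: [0.246, 1.556, -0.246]
ft_force: [2.4, -3.2, -2.2]
finger_gap: 0.0122
```

>>> carry_out:
  deltas:
    - {"translation": [0,0,-0.05],"roll": 0}
    - {"translation": [0,0,-0.1],"roll": 0}
    - {"translation": [0,0,-0.1],"roll": 0}

```text
clock: 17.4
tool_pos: [0.5314, -0.1635, 0.2251]
orientation: [0.246, 1.554, -0.247]
ft_force: [8.2, -4.9, -7.8]
finger_gap: 0.0119
```

The force rose to about 9 N and motion stalled, so the stop is reached. I'll release, lift, move back and check.

>>> carry_out:
  deltas:
    - {"translation": [0,0,0.03],"roll": 0}
    - {"translation": [0,0,0.03],"roll": 0}
    - {"translation": [0,0,0.03],"roll": 0}
    - {"translation": [0,0,0.03],"roll": 0}
    - {"translation": [0,0,0.03],"roll": 0}
    - {"translation": [-4,0,0],"roll": 0}
    - {"translation": [-8,0,0],"roll": 0}
    - {"translation": [-10,0,0],"roll": 0}
    - {"translation": [-10,0,1],"roll": 0}
    - {"translation": [-10,0,1],"roll": 0}
  jaw: -1

```text
clock: 18.4
tool_pos: [0.5411, -0.1666, 0.3252]
orientation: [0.246, 1.555, -0.247]
ft_force: [0.4, -0.5, -0.6]
finger_gap: 0.0872
```

```bash
python3 -c "
from h import *
snap('wrist','w5')
im=cv2.convertScaleAbs(cv2.imread('pics/w5_raw.png')[90:300,200:350],alpha=1.6)
cv2.imwrite('pics/w5c.png',cv2.resize(im,None,fx=2.8,fy=2.8,interpolation=cv2.INTER_CUBIC))
go((.5337,-.1642,.2247),1.2588)
b=np.array([.4882,-.1499]);c,s=np.cos(-.3115),np.sin(-.3115)
for n,x,y,z in[('front',-.025,0,.035),('sideL',-.012,-.028,.035),('sideR',-.012,.028,.035),('plate front',.0185,0,.035),('plate fL',.0185,-.028,.035),('plate fR',.0185,.028,.035),('fin back',.062,0,.0635)]:
  print(n,((proj('w5',(b[0]+c*x-s*y,b[1]+s*x+c*y,z))-[200,90])*2.8).round(0))"
```

```text
t 18.45 at [ 0.5404 -0.1664  0.3238] yyaw 1.257 down [-0.001  0.001 -1.   ] F [-0.5  0.1 -1.2] gap 0.0908
  delta cm [ 9.91 -0.   -0.69] roll -0.002
front [210.  39.]
sideL [107.  89.]
sideR [313.  88.]
plate front [210. 201.]
plate fL [110. 201.]
plate fR [311. 201.]
fin back [210. 382.]
```

View pics/w5c.png

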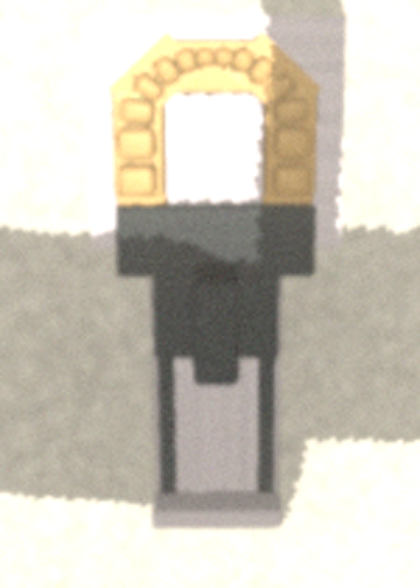

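The arch sits straight in the base: side corners (112,90) and (320,90), front edge at row 40 (predicted 39). The plate covers both heels, with its front edge at row 204 (home predicted 201, so within about 1 mm). Handing in.

```bash
python3 -c "
from h import *
print(finish_job())"
```

```text
the job is handed in; nothing more can be done
None
```

I drew the keeper back about 22 mm, set the pinned arch into the base, and pushed the keeper home until it stopped. Then I let go, lifted clear and handed the job in at about 18.5 s of the 58 s allowed. No verdict was reported.

- **Arch seating:** The pins went in without resistance. A side force of about 3 N near the bottom was eased with a 0.6 mm shift. The plaster then met the block with 6.7 N, at the height predicted for flat down.
- **Keeper:** It ran about 2 mm past where I first found it before the force rose to about 9 N, so it had started slightly open. In the last picture its front edge is within about 1 mm of the predicted home position, over both heels.
- **Final state:** In the last picture the arch sits straight in the base, and the gripper was open and about 10 cm above the keeper. Nothing else on the bench was handled, but I did not measure the other objects again.
- **Disagreement:** The wrist camera read about 1 mm off sideways, in the direction the fingers open, compared with the arm's own position. I corrected for it by measuring the arch and the holes in the same picture.

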